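# Push the loaded tube rack into the corner of the rack stop

## Task

On the right of the bench stands an aluminium rack stop: a long rail with a short block at its left end, which together make a square corner. With the fingertips, push the tube rack with tubes in it, which stands on the bench in front of the stop, along the bench until its long side lies flush against the rail and its left end rests against the block; only push it, never lift or tip it. Leave the empty rack and everything else where they stand, and finish clear of everything.

Things in the scene. Friction and masses are not known exactly. Their poses are not given: they have to be found in the camera images.
- rack_stop: Fixed plain aluminium stop: upright rail 316 mm long, 40 high, 6 thick, low foot behind it to x = 20 mm; at its left end a block 16 mm wide, 40 high sticks out 80 mm toward the robot. Origin: on the bench in the inner corner of rail and block. x away from the robot, y left along the rail, z up. Rail front face: x = 0, y = -300..0 mm; block: x = -80..0, y = 0..16. Place and yaw (to 0.1 rad) vary.
- loaded_rack: Rack to push: white, 144 x 104 mm, 66 high, plain solid side walls, loose, about 0.2 kg; five capped tubes fixed in its middle holes, tops at 93 mm. Origin: centre of underside; x along its length, y across, z up. Starts 110-135 mm in front of the rail face, 145-215 mm right of the block (to its centre), length within 0.3 rad of parallel to the rail. In the corner its centre is 52 mm from the rail, 72 mm from the block.
- empty_rack: Another rack, same shape and size but with no tubes, loose, left of the middle of the bench; must stay where it is. Origin: centre of its underside, x along its 144 mm length.
- beaker: Clear beaker, 56 mm wide, 70 mm high, loose, standing 150 to 165 mm in front of the rail line, about straight in front of the block, left of the rack to push; bystander. Origin: centre of its underside.
- timer: Flat white bench timer, 62 x 66 mm, 18 mm high, loose, near the middle of the bench, left of the stop; bystander. Origin: centre of its underside.

How it is judged:
At the end, for the whole second after the job is handed in: The rack with tubes stands flat and at rest with its long side along the rail (within 0.04 rad), its centre within 5 mm of 52 mm in front of the rail and within 5 mm of 72 mm from the block, so both gaps are under 5 mm (x of loaded_rack in the frame of rack_stop between -0.057 and -0.047 m and y of loaded_rack in the frame of rack_stop between -0.077 and -0.067 m and angle between the x axis of loaded_rack and the y axis of rack_stop, either way round below 0.04 rad and angle between loaded_rack's own z axis and vertical below 0.05 rad and height (world z) of loaded_rack below 0.006 m and linear speed of loaded_rack below 0.01 m/s); the robot touches nothing.
It fails at once if the rack with tubes is lifted off the bench (height (world z) of loaded_rack above 0.012 m).
It fails at once if the rack with tubes is tipped (angle between loaded_rack's own z axis and vertical above 0.2 rad).
It fails at once if the empty rack is moved by more than 10 mm (distance of empty_rack from where it was at the start of the episode above 0.01 m).
It fails at once if a bystander is moved by more than 15 mm (distance of any of beaker, timer from where it was at the start of the episode above 0.015 m).
It also fails if it takes over 51 s, if anything falls off the work surface, if the arm or the gripper's body presses on something with over 40 N, if the wrist force passes 120 N, or if a joint passes its speed limit or range.

## Robot

A 7-joint arm with a two-finger parallel gripper is mounted at the origin on a cart in front of the work surface, level with it; the furniture and walls round the work are solid. World frame = base frame: x ahead of the robot, y to its left, z up, the work surface at z = 0. Lengths are in m, angles in rad, forces in N, time in s.
With the tool pointing down it reaches from about 0.375 to 0.925 m from the base axis. Payload 3.1 kg.
Tool frame: the origin (TCP) lies between the finger pads; the fingertips stand 19 mm ahead of it and the grasp point (between the pads) is the TCP; z points along the fingers, y is the line along which they close (so a half turn about z gives the same grasp; the last joint's range is limited). The gripper opens to 85 mm and grips with 20 to 120 N. Pads are 22 mm wide; open, the fingers measure 114 mm over their backs; the gripper's body (76 mm by 85 mm) begins 54 mm behind the grasp point. The pads swing forward as they close: fully open they stand 13 mm farther back than shut.
Start: joints at [1.011, 0.383, 0.044, 1.598, -0.018, 1.161, -0.05], TCP at [0.29, -0.582, 0.25] pointing down, gripper open.
Joint ranges: [-2.61, 2.61], [-0.41, 2.15], [-1.48, 1.57], [0, 2.5], [-1.57, 4.71], [0.05, 1.97], [-2.85, 2.85]. Speed limits (rad/s): [2.79, 2.79, 3.14, 3.14, 3.14, 3.14, 3.14].

## Interface

Orientations are given as a unit quaternion [w, x, y, z].
In Python, from station import env, imaging, job_done gives the robot as it stands.
- The arm moves only by the tool apply_moves, never from a script. Its argument "targets" is a list of rows, each an object with "travel": the shift along the tool's x, y, z in mm, a list of three; "angular": the turn, a rotation vector about the tool's x, y, z in rad, a list of three; "jaw": the opening in per cent of the stroke, from 0 (shut) to 100 (fully open). A call has 1 to 20 rows; each row shifts and turns the commanded pose from where the row before left it, along the tool's axes as they then stand; what a row does not reach is not made up. A row lasts 1/8 s, in which the tool goes at most 62.5 mm and 10.7 degrees, less where a joint would pass 70% of its speed; a pose out of reach is approached as far as the arm can. A call with a gripper value outside its range is refused whole. The fingers move at their own pace and stop on an object; the grip force is fixed at half the most. Time passes only in rows, so rows that do not move let the fingers close. It gives the time, the measured TCP pose, the force, the opening and the grip force at its end, in the units of the state.
- env.get_state(): the state, without advancing time (a new reading comes with each control period).
- imaging.get_image(name): name is "side" or "top" or "wrist"; returns the picture (400x640x3 uint8, red, green, blue); there is no depth.
- imaging.get_calibration(name): a dict with "fx", "fy", "cx", "cy" (pixels), "k1" (the pictures are not rectified: a ray, as slopes to the right and down, at radius r is drawn at 1 + k1 r^2 times it, then the intrinsics apply), "R" (3x3) and "t" (3): a world point X has camera coordinates R X + t; the wrist camera has in their place "hand_eye" (4x4, takes a point from camera to tool coordinates, whose origin is the TCP and whose axes are the flange's). Camera axes: x right, y down, z forward; pixel columns grow to the right and rows downward; lengths in m; the calibration is good to about 2 mm. A picture is of the moment at which its call begins: read the wrist's pose just before it. get_calibration takes no time and is no camera call.
- job_done(): hands the job in; it is judged then, once.
The state is a dict: "clock": time; "joints": joint angles; "dq": joint speeds; "joint_torque": joint torques, N m; "eef_pos": TCP position; "orientation": TCP orientation; "wrist_force": force on the tool from outside, world axes, zero at the start; "torque": the same for the moment, N m; "opening": opening from 0.0 (shut) to 1.0 (fully open); "grasp_force": force on a finger pad.
Only numpy, scipy, OpenCV 4.12 (cv2) and the standard library are available. Lean on these libraries where they do the work, as an engineer would, in place of code of your own. Each camera call takes 0.05 s, during which the arm holds its last target. There are 200 camera calls.

## Working session

There is one attempt and no reset: what is moved stays moved. The work goes in short steps, Python scripts to look and compute and a tool call to move; the robot and the scene stay as the last step left them, time stands still between calls to the robot, and variables do not carry over. Pictures are saved under pics/ and viewed, at most 10 in all, crops included, and the job is handed in when it is done.

Besides the shell and the picture viewer there is one more tool, called after ">>>" as name(argument=value, ...) on one line, values as JSON. apply_moves: Moves the arm, as the interface text tells. Its arguments: {"type":"object","properties":{"targets":{"type":"array"}},"required":["targets"]}

```bash
mkdir -p pics; python3 - <<'E'
from station import env, imaging
import cv2,numpy as np
s=env.get_state();print(s['clock'],s['eef_pos'],s['orientation'],s['opening'])
for n in('top','side'):
    cv2.imwrite(f'pics/{n}0.png',imaging.get_image(n)[:,:,::-1]);c=imaging.get_calibration(n)
    print(n,{k:np.round(v,3).tolist() for k,v in c.items()})
E
```

```text
0.0 [ 0.28918005 -0.58110547  0.24884758] [-1.29643332e-03  9.73452569e-01  2.28884822e-01 -3.91040244e-04] 1.0026228224927873
top {'fx': 515.721, 'fy': 515.721, 'cx': 327.633, 'cy': 194.67, 'k1': -0.157, 'R': [[-0.012, -1.0, -0.022], [-0.986, 0.016, -0.163], [0.164, 0.019, -0.986]], 't': [-0.023, 0.495, 1.383]}
side {'fx': 471.88, 'fy': 471.88, 'cx': 325.26, 'cy': 199.971, 'k1': 0.016, 'R': [[-0.946, -0.324, -0.004], [-0.198, 0.588, -0.785], [0.257, -0.741, -0.62]], 't': [0.473, 0.162, 0.929]}
```

View pics/top0.png

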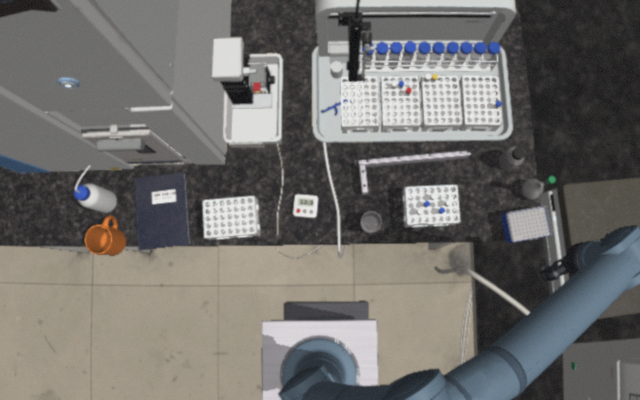

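View pics/side0.png

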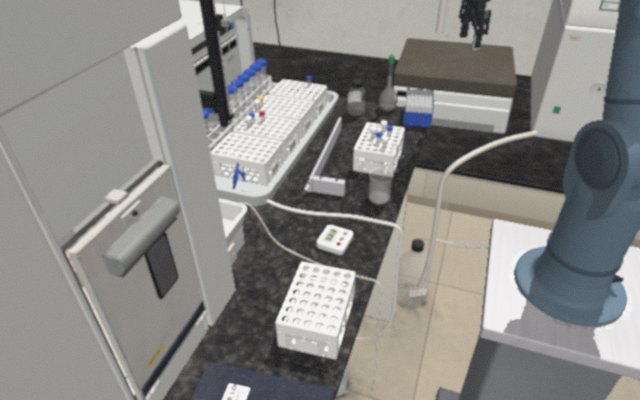

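The top view shows the rail from about (362,161) to (470,154), the block down to (365,192), the loaded rack at about (432,205), the beaker at (371,222) and the timer at (306,206). In the side view the loaded rack is at (379,150).

```bash
cat > h.py <<'E'
from station import env, imaging
import cv2,numpy as np
def cast(px,z,cam='top'):
    c=imaging.get_calibration(cam);R=np.array(c['R']);t=np.array(c['t'])
    K=np.array([[c['fx'],0,c['cx']],[0,c['fy'],c['cy']],[0,0,1]])
    n=cv2.undistortPoints(np.array(px,float).reshape(-1,1,2),K,np.array([c['k1'],0,0,0,0.]))[:,0]
    d=np.c_[n,np.ones(len(n))]@R; o=-R.T@t
    return o+d*((z-o[2])/d[:,2])[:,None]
E
python3 - <<'E'
from h import *
im=cv2.imread('pics/top0.png')
x0,y0,x1,y1=340,130,500,250
cv2.imwrite('pics/crop0.png',cv2.resize(im[y0:y1,x0:x1],None,fx=5,fy=5,interpolation=cv2.INTER_CUBIC))
g=im.min(axis=2); m=(g>120).astype(np.uint8)
n,l,st,ce=cv2.connectedComponentsWithStats(m[y0:y1,x0:x1])
for i in range(1,n):
    if st[i,4]>40:
        p=np.argwhere(l==i)[:,::-1]+[x0,y0]
        r=cv2.minAreaRect(p.astype(np.float32)); print(st[i],r,np.round(cv2.boxPoints(r),1).tolist())
E
```

```text
[   0    0  160   12 1747] ((419.49993896484375, 135.49998474121094), (158.99996948242188, 10.999998092651367), 0.0) [[340.0, 141.0], [340.0, 130.0], [499.0, 130.0], [499.0, 141.0]]
[ 19  21 112  42 754] ((415.72772216796875, 170.77723693847656), (32.537715911865234, 111.5436782836914), 84.2894058227539) [[358.6000061035156, 160.10000610351562], [469.6000061035156, 149.0], [472.79998779296875, 181.39999389648438], [361.8999938964844, 192.5]]
[  63   54   58   44 2165] ((431.3005065917969, 205.50997924804688), (41.49816131591797, 55.98006820678711), 87.1375961303711) [[402.29998779296875, 186.1999969482422], [458.20001220703125, 183.39999389648438], [460.29998779296875, 224.8000030517578], [404.3999938964844, 227.60000610351562]]
[  0 100  13  20  69] ((346.0, 239.5), (12.0, 19.0), 0.0) [[340.0, 249.0], [340.0, 230.0], [352.0, 230.0], [352.0, 249.0]]
[101 113  17   7  56] ((449.10003662109375, 246.800048828125), (4.110960960388184, 16.76007080078125), 71.56504821777344) [[440.5, 247.5], [456.3999938964844, 242.1999969482422], [457.70001220703125, 246.10000610351562], [441.79998779296875, 251.39999389648438]]
[ 15 114  73   6 364] ((391.0, 246.5), (5.0, 72.0), 90.0) [[355.0, 244.0], [427.0, 244.0], [427.0, 249.0], [355.0, 249.0]]
```

View pics/crop0.png

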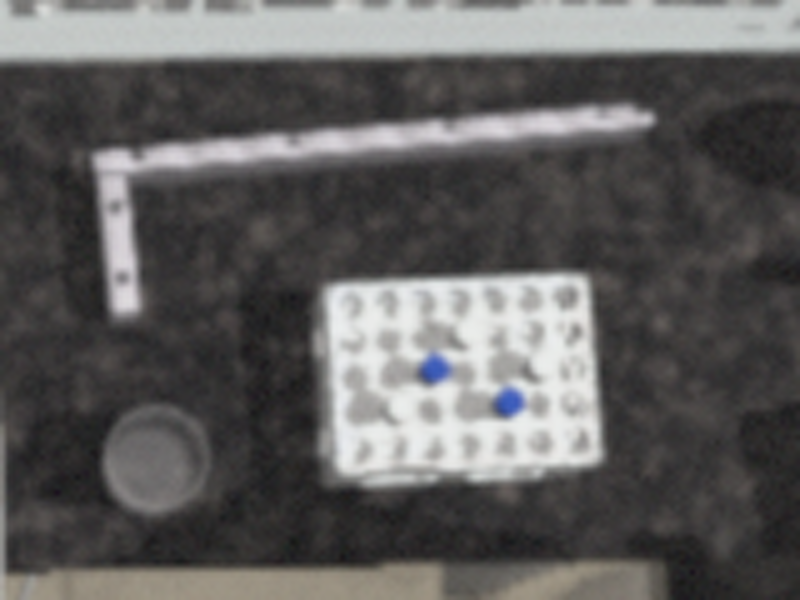

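The crop shows the rail's front edge from about (130,172) to (655,125), the block's front end at (110–140, 318), and the rack's top corners at (325,283), (588,273), (603,465) and (337,475). The beaker is at (156,460).

```bash
python3 - <<'E'
from h import *
def P(l,z): 
    p=cast(np.array(l)/5+[340,130]-.4*0,z)[:,:2]; print(np.round(p,4).tolist()); return p
c=imaging.get_calibration('top');print('cam',-np.array(c['R']).T@c['t'])
r=P([(130,172),(655,125)],.04); print('rail',np.linalg.norm(r[1]-r[0]),np.arctan2(*(-(r[1]-r[0])[[0]]),-(r[1]-r[0])[1]))
b=P([(128,175),(140,318),(109,318)],.04);print('block',np.linalg.norm(b[1]-b[0]),np.linalg.norm(b[2]-b[1]))
k=P([(325,283),(588,273),(603,465),(337,475)],.066)
print('sides',[np.linalg.norm(k[i]-k[i-1]) for i in range(4)])
ctr=k.mean(0); ax=(k[0]+k[3]-k[1]-k[2]);ax/=np.linalg.norm(ax)
y=r[0]-r[1];y/=np.linalg.norm(y);x=np.array([y[1],-y[0]])
print('ctr',ctr,'ax',ax,'y',y,'in stop',(ctr-r[0])@x,(ctr-r[0])@y,'ang',np.arctan2(ax@x,ax@y))
q=P([(156,410),(156,512),(104,460),(210,460)],.07)
P([(125,560),(600,560)],0)
top=lambda l,z:print(np.round(cast(l,z)[:,:2],3).tolist())
top([(507,218),(520,242),(511,165),(545,195)],.04)
E
```

```text
cam [ 0.26191088 -0.05772683  1.44463348]
[[0.5787, -0.138], [0.6018, -0.4354]]
rail 0.2982672021390402 -0.07725984076242874
[[0.577, -0.1368], [0.4961, -0.1414], [0.4964, -0.1243]]
block 0.08104284778966055 0.017118106642806268
[[0.5095, -0.2411], [0.5128, -0.3859], [0.4073, -0.3886], [0.4046, -0.2438]]
sides [np.float64(0.10491650056298006), np.float64(0.14487910467336806), np.float64(0.10551757319045611), np.float64(0.14486745287354144)]
ctr [ 0.45855566 -0.31485528] ax [-0.02097944  0.99977991] y [-0.077183    0.99701694] in stop -0.13347208276883474 -0.16704628083917122 ang 0.05627886110510214
[[0.4409, -0.147], [0.386, -0.1457], [0.4143, -0.1185], [0.4134, -0.1753]]
[[0.3656, -0.1321], [0.3606, -0.4002]]
[[0.421, -0.527], [0.354, -0.56], [0.572, -0.549], [0.484, -0.643]]
```

>>> apply_moves(targets=[{"travel":[0,0,0],"angular":[0,0,0.128],"jaw":60},{"travel":[0,0,0],"angular":[0,0,0.128],"jaw":60},{"travel":[0,0,0],"angular":[0,0,0.128],"jaw":60},{"travel":[13,-32,0],"angular":[0,0,0],"jaw":60},{"travel":[13,-32,0],"angular":[0,0,0],"jaw":60},{"travel":[13,-32,0],"angular":[0,0,0],"jaw":60},{"travel":[13,-32,0],"angular":[0,0,0],"jaw":60},{"travel":[13,-32,0],"angular":[0,0,0],"jaw":60},{"travel":[13,-31,0],"angular":[0,0,0],"jaw":60},{"travel":[13,-31,0],"angular":[0,0,0],"jaw":60},{"travel":[13,-31,0],"angular":[0,0,0],"jaw":60},{"travel":[0,0,0],"angular":[0,0,0],"jaw":60},{"travel":[0,0,0],"angular":[0,0,0],"jaw":60}])

```text
clock: 1.72
eef_pos: [0.3731, -0.322, 0.25]
orientation: [0.0, 0.999, 0.039, -0.0]
wrist_force: [0.8, 0.6, -0.3]
opening: 0.596
grasp_force: 0.0
```

>>> apply_moves(targets=[{"travel":[0,0,29],"angular":[0,0,0],"jaw":60},{"travel":[0,0,29],"angular":[0,0,0],"jaw":60},{"travel":[0,0,29],"angular":[0,0,0],"jaw":60},{"travel":[0,0,29],"angular":[0,0,0],"jaw":60},{"travel":[0,0,29],"angular":[0,0,0],"jaw":60},{"travel":[0,0,29],"angular":[0,0,0],"jaw":60},{"travel":[0,0,28],"angular":[0,0,0],"jaw":60},{"travel":[0,0,0],"angular":[0,0,0],"jaw":60},{"travel":[0,0,0],"angular":[0,0,0],"jaw":60}])

```text
clock: 2.85
eef_pos: [0.3737, -0.3229, 0.0489]
orientation: [0.0, 0.999, 0.038, 0.0]
wrist_force: [-0.8, 0.6, -0.2]
opening: 0.598
grasp_force: 0.0
```

```bash
python3 - <<'E'
from h import *
s=env.get_state();print(s['eef_pos'],s['wrist_force'])
a=imaging.get_image('top')[130:250,340:500,::-1];b=imaging.get_image('side')[80:220,300:480,::-1]
cv2.imwrite('pics/p1.png',np.hstack([cv2.resize(a,(400,300)),cv2.resize(b,(385,300))]))
E
```

```text
[ 0.37373466 -0.32285648  0.04889276] [-0.83603238  0.59047202 -0.16177764]
```

View pics/p1.png

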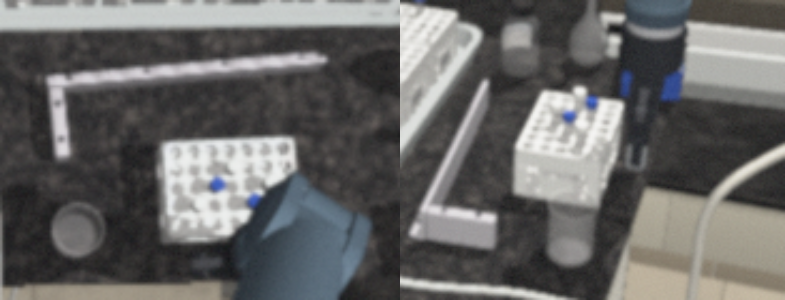

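The fingers stand just in front of the rack's near face, clear of the rack and the tubes.

>>> apply_moves(targets=[{"travel":[6,0,0],"angular":[0,0,0],"jaw":60},{"travel":[6,0,0],"angular":[0,0,0],"jaw":60},{"travel":[6,0,0],"angular":[0,0,0],"jaw":60},{"travel":[6,0,0],"angular":[0,0,0],"jaw":60},{"travel":[6,0,0],"angular":[0,0,0],"jaw":60},{"travel":[6,0,0],"angular":[0,0,0],"jaw":60},{"travel":[6,0,0],"angular":[0,0,0],"jaw":60},{"travel":[6,0,0],"angular":[0,0,0],"jaw":60},{"travel":[6,0,0],"angular":[0,0,0],"jaw":60},{"travel":[6,0,0],"angular":[0,0,0],"jaw":60}])

```text
clock: 4.2
eef_pos: [0.4342, -0.3165, 0.0481]
orientation: [-0.0, 0.999, 0.039, 0.0]
wrist_force: [-0.7, -0.0, -0.2]
opening: 0.599
grasp_force: 0.8
```

```bash
python3 - <<'E'
from h import *
s=env.get_state();print(s['eef_pos'],s['wrist_force'])
a=imaging.get_image('top')[130:250,340:500,::-1];b=imaging.get_image('side')[80:220,300:480,::-1]
cv2.imwrite('pics/p2.png',np.hstack([cv2.resize(a,(400,300)),cv2.resize(b,(385,300))]))
E
```

```text
[ 0.43416365 -0.31651274  0.04812269] [-0.69670564 -0.00755534 -0.24915   ]
```

View pics/p2.png

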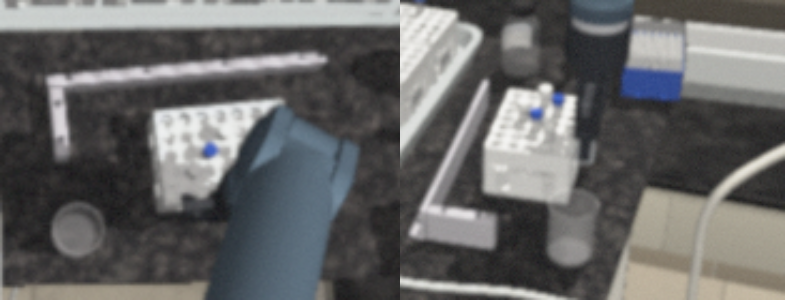

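The rack moved forward, stays upright and is nearly parallel to the rail. About 40 mm remain.

>>> apply_moves(targets=[{"travel":[6,0,0],"angular":[0,0,0],"jaw":60},{"travel":[6,0,0],"angular":[0,0,0],"jaw":60},{"travel":[6,0,0],"angular":[0,0,0],"jaw":60},{"travel":[6,0,0],"angular":[0,0,0],"jaw":60},{"travel":[4,0,0],"angular":[0,0,0],"jaw":60},{"travel":[3,0,0],"angular":[0,0,0],"jaw":60},{"travel":[2,0,0],"angular":[0,0,0],"jaw":60},{"travel":[2,0,0],"angular":[0,0,0],"jaw":60}])

```text
clock: 5.3
eef_pos: [0.4683, -0.3142, 0.0482]
orientation: [-0.0, 0.999, 0.039, -0.0]
wrist_force: [-1.6, -1.5, -1.0]
opening: 0.601
grasp_force: 0.5
```

>>> apply_moves(targets=[{"travel":[2,0,0],"angular":[0,0,0],"jaw":60},{"travel":[1,0,0],"angular":[0,0,0],"jaw":60},{"travel":[0,0,0],"angular":[0,0,0],"jaw":60}])

```text
clock: 5.68
eef_pos: [0.4716, -0.314, 0.0483]
orientation: [0.0, 0.999, 0.039, 0.0]
wrist_force: [0.3, -0.6, 0.2]
opening: 0.602
grasp_force: 0.3
```

Now at stop x ≈ -0.120. I'll creep on in small steps until it makes contact.

>>> apply_moves(targets=[{"travel":[1,0,0],"angular":[0,0,0],"jaw":60},{"travel":[1,0,0],"angular":[0,0,0],"jaw":60},{"travel":[0,0,0],"angular":[0,0,0],"jaw":60}])

```text
clock: 6.05
eef_pos: [0.4736, -0.3139, 0.0483]
orientation: [0.0, 0.999, 0.039, 0.0]
wrist_force: [-0.9, -0.7, 0.4]
opening: 0.605
grasp_force: 0.6
```

>>> apply_moves(targets=[{"travel":[1,0,0],"angular":[0,0,0],"jaw":60},{"travel":[1,0,0],"angular":[0,0,0],"jaw":60},{"travel":[0,0,0],"angular":[0,0,0],"jaw":60}])

```text
clock: 6.42
eef_pos: [0.4757, -0.3137, 0.0483]
orientation: [0.0, 0.999, 0.039, 0.0]
wrist_force: [-1.1, -0.8, 0.6]
opening: 0.601
grasp_force: 0.7
```

>>> apply_moves(targets=[{"travel":[1,0,0],"angular":[0,0,0],"jaw":60},{"travel":[1,0,0],"angular":[0,0,0],"jaw":60},{"travel":[0,0,0],"angular":[0,0,0],"jaw":60}])

```text
clock: 6.8
eef_pos: [0.4775, -0.3135, 0.0483]
orientation: [0.0, 0.999, 0.039, 0.0]
wrist_force: [-1.9, -0.9, 1.3]
opening: 0.599
grasp_force: 1.1
```

>>> apply_moves(targets=[{"travel":[1,0,0],"angular":[0,0,0],"jaw":60},{"travel":[1,0,0],"angular":[0,0,0],"jaw":60},{"travel":[0,0,0],"angular":[0,0,0],"jaw":60}])

```text
clock: 7.18
eef_pos: [0.4775, -0.3135, 0.0481]
orientation: [-0.0, 0.999, 0.039, -0.002]
wrist_force: [-5.7, -0.4, 5.2]
opening: 0.598
grasp_force: 3.0
```

```bash
python3 - <<'E'
from h import *
a=imaging.get_image('top')[130:250,340:500,::-1];b=imaging.get_image('side')[80:220,300:480,::-1]
cv2.imwrite('pics/p3.png',np.hstack([cv2.resize(a,(400,300)),cv2.resize(b,(385,300))]))
E
```

```text
(no output)
```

View pics/p3.png

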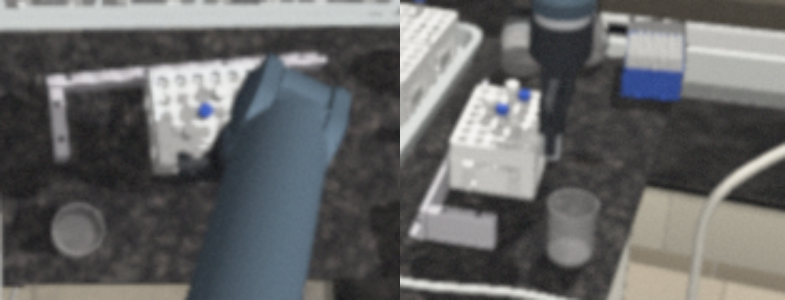

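The rack is now flush with the rail, with its left end about 90 mm from the block. Next I'll back off, rise, and go round to its right end with the jaw shut.

>>> apply_moves(targets=[{"travel":[-10,0,0],"angular":[0,0,0],"jaw":60},{"travel":[-12,0,0],"angular":[0,0,0],"jaw":60},{"travel":[0,0,-30],"angular":[0,0,0],"jaw":0},{"travel":[0,0,-30],"angular":[0,0,0],"jaw":0},{"travel":[0,0,-30],"angular":[0,0,0],"jaw":0},{"travel":[0,0,-30],"angular":[0,0,0],"jaw":0},{"travel":[0,30,0],"angular":[0,0,0],"jaw":0},{"travel":[17,30,0],"angular":[0,0,0],"jaw":0},{"travel":[17,30,0],"angular":[0,0,0],"jaw":0},{"travel":[17,30,0],"angular":[0,0,0],"jaw":0},{"travel":[17,0,0],"angular":[0,0,0],"jaw":0},{"travel":[14,0,0],"angular":[0,0,0],"jaw":0},{"travel":[0,0,0],"angular":[0,0,0],"jaw":0}])

```text
clock: 8.9
eef_pos: [0.5507, -0.4252, 0.1681]
orientation: [-0.001, 0.999, 0.041, 0.001]
wrist_force: [-0.3, 0.9, -0.4]
opening: 0.0
grasp_force: 0.0
```

```bash
python3 - <<'E'
from h import *
s=env.get_state();d=s['eef_pos'][:2]-np.array([.578,-.1375]);print('tcp stop',d@[.997,.077],d@[-.077,.997],s['eef_pos'][2],s['wrist_force'],s['opening'])
a=imaging.get_image('top')[130:250,340:500,::-1];b=imaging.get_image('side')[40:220,300:480,::-1]
cv2.imwrite('pics/p4.png',np.hstack([cv2.resize(a,(480,360)),cv2.resize(b,(320,320)) if 0 else cv2.resize(b,(300,360))]))
E
```

```text
tcp stop -0.049398883166554 -0.28475072961383846 0.1680615144015372 [-0.29369845  0.88698344 -0.42992215] 0.0003237869095380153
```

View pics/p4.png

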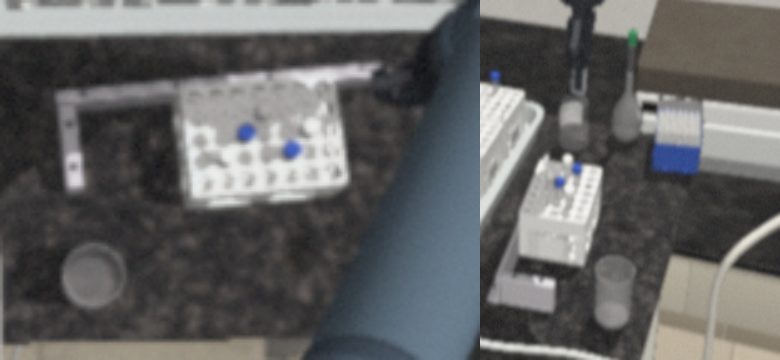

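The rack is flush along the rail with its left end about 92 mm from the block. The gripper stands about 35 mm right of its right end.

>>> apply_moves(targets=[{"travel":[-3,0,20],"angular":[0,0,0],"jaw":0},{"travel":[0,0,25],"angular":[0,0,0],"jaw":0},{"travel":[0,0,25],"angular":[0,0,0],"jaw":0},{"travel":[0,0,25],"angular":[0,0,0],"jaw":0},{"travel":[0,0,25],"angular":[0,0,0],"jaw":0},{"travel":[0,0,0],"angular":[0,0,0],"jaw":0},{"travel":[0,-6,0],"angular":[0,0,0],"jaw":0},{"travel":[0,-6,0],"angular":[0,0,0],"jaw":0},{"travel":[0,-6,0],"angular":[0,0,0],"jaw":0},{"travel":[0,-6,0],"angular":[0,0,0],"jaw":0},{"travel":[0,-6,0],"angular":[0,0,0],"jaw":0},{"travel":[0,-6,0],"angular":[0,0,0],"jaw":0},{"travel":[0,-6,0],"angular":[0,0,0],"jaw":0},{"travel":[0,-6,0],"angular":[0,0,0],"jaw":0},{"travel":[0,-6,0],"angular":[0,0,0],"jaw":0},{"travel":[0,-6,0],"angular":[0,0,0],"jaw":0}])

```text
clock: 11.0
eef_pos: [0.541, -0.3691, 0.0487]
orientation: [0.001, 0.999, 0.039, 0.0]
wrist_force: [-0.1, -3.2, 2.9]
opening: -0.002
grasp_force: 0.0
```

```bash
python3 - <<'E'
from h import *
s=env.get_state();d=s['eef_pos'][:2]-np.array([.578,-.1375]);print('tcp stop',d@[.997,.077],d@[-.077,.997],s['eef_pos'][2],s['wrist_force'],s['opening'])
a=imaging.get_image('top')[130:250,340:500,::-1];b=imaging.get_image('side')[40:220,300:480,::-1]
cv2.imwrite('pics/p5.png',np.hstack([cv2.resize(a,(480,360)),cv2.resize(b,(300,360))]))
E
```

```text
tcp stop -0.05469197795862936 -0.22806947060575364 0.048747072149116326 [-0.10910573 -3.22770046  2.91693246] -0.001981304990542349
```

View pics/p5.png

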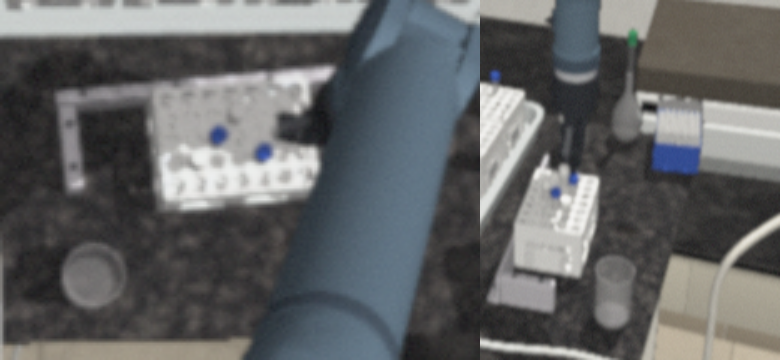

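The rack slides left along the rail and keeps square. The body is above the tube tops, and about 69 mm remain.

>>> apply_moves(targets=[{"travel":[0,-6,0],"angular":[0,0,0],"jaw":0},{"travel":[0,-6,0],"angular":[0,0,0],"jaw":0},{"travel":[0,-6,0],"angular":[0,0,0],"jaw":0},{"travel":[0,-6,0],"angular":[0,0,0],"jaw":0},{"travel":[0,-6,0],"angular":[0,0,0],"jaw":0},{"travel":[0,-6,0],"angular":[0,0,0],"jaw":0},{"travel":[0,-6,0],"angular":[0,0,0],"jaw":0},{"travel":[0,-6,0],"angular":[0,0,0],"jaw":0},{"travel":[0,-4,0],"angular":[0,0,0],"jaw":0},{"travel":[0,-3,0],"angular":[0,0,0],"jaw":0},{"travel":[0,-2,0],"angular":[0,0,0],"jaw":0},{"travel":[0,0,0],"angular":[0,0,0],"jaw":0}])

```text
clock: 12.6
eef_pos: [0.5365, -0.3117, 0.0483]
orientation: [-0.0, 0.999, 0.039, 0.0]
wrist_force: [0.2, -3.8, 4.5]
opening: -0.004
grasp_force: 0.0
```

>>> apply_moves(targets=[{"travel":[0,-2,0],"angular":[0,0,0],"jaw":0},{"travel":[0,-2,0],"angular":[0,0,0],"jaw":0},{"travel":[0,0,0],"angular":[0,0,0],"jaw":0}])

```text
clock: 12.98
eef_pos: [0.5361, -0.3077, 0.0483]
orientation: [-0.0, 0.999, 0.039, -0.0]
wrist_force: [-0.2, -3.7, 5.0]
opening: 0.002
grasp_force: 0.0
```

>>> apply_moves(targets=[{"travel":[0,-1,0],"angular":[0,0,0],"jaw":0},{"travel":[0,-1,0],"angular":[0,0,0],"jaw":0},{"travel":[0,0,0],"angular":[0,0,0],"jaw":0}])

```text
clock: 13.35
eef_pos: [0.5359, -0.3059, 0.0483]
orientation: [-0.0, 0.999, 0.039, 0.0]
wrist_force: [1.1, -4.1, 4.2]
opening: -0.004
grasp_force: 0.0
```

>>> apply_moves(targets=[{"travel":[0,-1,0],"angular":[0,0,0],"jaw":0},{"travel":[0,-1,0],"angular":[0,0,0],"jaw":0},{"travel":[0,0,0],"angular":[0,0,0],"jaw":0}])

```text
clock: 13.72
eef_pos: [0.5358, -0.3038, 0.0483]
orientation: [-0.0, 0.999, 0.039, 0.0]
wrist_force: [0.5, -4.0, 4.4]
opening: 0.0
grasp_force: 0.0
```

>>> apply_moves(targets=[{"travel":[0,-1,0],"angular":[0,0,0],"jaw":0},{"travel":[0,-1,0],"angular":[0,0,0],"jaw":0},{"travel":[0,0,0],"angular":[0,0,0],"jaw":0}])

```text
clock: 14.1
eef_pos: [0.5356, -0.3018, 0.0483]
orientation: [-0.0, 0.999, 0.039, -0.0]
wrist_force: [-0.2, -4.6, 4.4]
opening: 0.0
grasp_force: 0.0
```

>>> apply_moves(targets=[{"travel":[0,-1,0],"angular":[0,0,0],"jaw":0},{"travel":[0,-1,0],"angular":[0,0,0],"jaw":0},{"travel":[0,0,0],"angular":[0,0,0],"jaw":0}])

```text
clock: 14.48
eef_pos: [0.5353, -0.3007, 0.0484]
orientation: [0.0, 0.999, 0.039, 0.0]
wrist_force: [1.0, -5.7, 5.6]
opening: -0.001
grasp_force: 0.0
```

>>> apply_moves(targets=[{"travel":[0,-1,0],"angular":[0,0,0],"jaw":0},{"travel":[0,-1,0],"angular":[0,0,0],"jaw":0},{"travel":[0,0,0],"angular":[0,0,0],"jaw":0}])

```text
clock: 14.85
eef_pos: [0.5353, -0.3006, 0.0486]
orientation: [0.002, 0.999, 0.038, 0.001]
wrist_force: [2.0, -8.0, 4.0]
opening: 0.002
grasp_force: 0.0
```

>>> apply_moves(targets=[{"travel":[0,6,0],"angular":[0,0,0],"jaw":0},{"travel":[0,15,0],"angular":[0,0,0],"jaw":0},{"travel":[0,20,0],"angular":[0,0,0],"jaw":0},{"travel":[0,0,-30],"angular":[0,0,0],"jaw":0},{"travel":[0,0,-30],"angular":[0,0,0],"jaw":0},{"travel":[0,0,-30],"angular":[0,0,0],"jaw":0},{"travel":[0,0,-30],"angular":[0,0,0],"jaw":0},{"travel":[0,40,0],"angular":[0,0,0],"jaw":0},{"travel":[0,40,0],"angular":[0,0,0],"jaw":0},{"travel":[0,0,0],"angular":[0,0,0],"jaw":0}])

```text
clock: 16.1
eef_pos: [0.5419, -0.4248, 0.1677]
orientation: [0.001, 0.999, 0.035, -0.001]
wrist_force: [-0.4, 0.3, -0.1]
opening: -0.002
grasp_force: 0.0
```

```bash
python3 - <<'E'
from h import *
s=env.get_state();d=s['eef_pos'][:2]-np.array([.578,-.1375]);print('tcp stop',d@[.997,.077],d@[-.077,.997],s['eef_pos'][2],s['wrist_force'],s['clock'])
a=imaging.get_image('top')[130:250,340:500,::-1]
cv2.imwrite('pics/p6.png',cv2.resize(a,None,fx=5,fy=5,interpolation=cv2.INTER_CUBIC))
E
```

```text
tcp stop -0.05814408173387739 -0.2836636988626546 0.1677067258003868 [-0.44392602  0.34161638 -0.08167549] 16.1
```

View pics/p6.png

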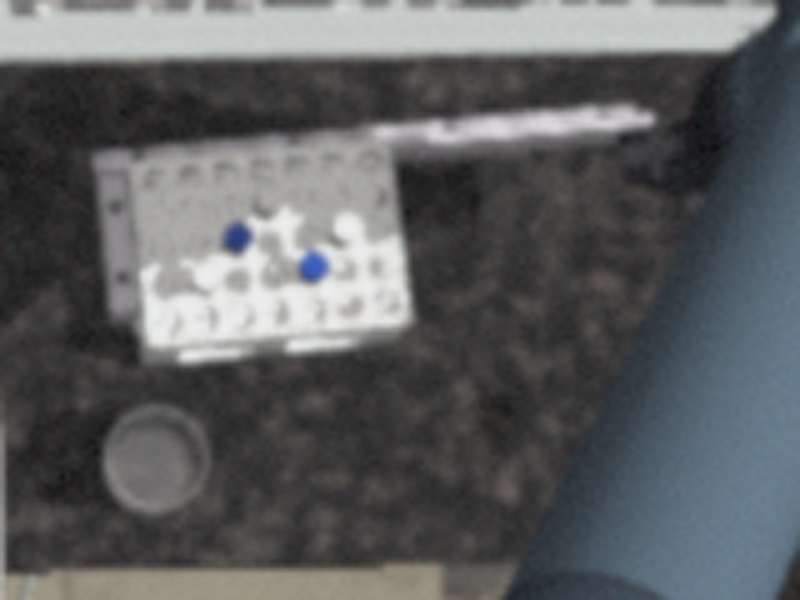

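The rack sits in the corner, with top corners at about (130,158), (392,143), (413,325) and (146,348). The beaker has not moved. I'll check the position numerically.

```bash
python3 - <<'E'
from h import *
k=cast(np.array([(130,158),(392,143),(413,325),(146,348)])/5+[340,130],.066)[:,:2]
print([np.linalg.norm(k[i]-k[i-1]) for i in range(4)])
d=k.mean(0)-[.578,-.1375];x=np.array([.997,.077]);y=np.array([-.077,.997])
f=k[1]-k[0];g=k[2]-k[3]
print(d@x,d@y,[np.arctan2(v@x,-(v@y)) for v in(f,g)])
E
```

```text
[np.float64(0.10560340603892325), np.float64(0.1445111539393522), np.float64(0.10171502019059019), np.float64(0.14583264866292378)]
-0.05145020945668141 -0.07093489274473179 [np.float64(-0.03333738854983931), np.float64(-0.006494903333772055)]
```

The position is good, but the right end may be off by a hair, so I'll give it one more gentle two-finger push against the rail.

>>> apply_moves(targets=[{"travel":[-20,0,0],"angular":[0,0,0],"jaw":60},{"travel":[-20,0,0],"angular":[0,0,0],"jaw":60},{"travel":[-20,0,0],"angular":[0,0,0],"jaw":60},{"travel":[-20,0,0],"angular":[0,0,0],"jaw":60},{"travel":[0,-24,0],"angular":[0,0,0],"jaw":60},{"travel":[0,-24,0],"angular":[0,0,0],"jaw":60},{"travel":[0,-24,0],"angular":[0,0,0],"jaw":60},{"travel":[0,-24,0],"angular":[0,0,0],"jaw":60},{"travel":[0,-24,0],"angular":[0,0,0],"jaw":60},{"travel":[0,-24,0],"angular":[0,0,0],"jaw":60},{"travel":[0,-24,0],"angular":[0,0,0],"jaw":60},{"travel":[0,-24,0],"angular":[0,0,0],"jaw":60},{"travel":[0,0,0],"angular":[0,0,0],"jaw":60},{"travel":[0,0,0],"angular":[0,0,0],"jaw":60}])

```text
clock: 17.9
eef_pos: [0.4499, -0.2343, 0.1685]
orientation: [0.0, 0.999, 0.039, 0.0]
wrist_force: [-0.7, 0.5, 0.7]
opening: 0.601
grasp_force: 0.0
```

```bash
python3 - <<'E'
from h import *
s=env.get_state();d=s['eef_pos'][:2]-np.array([.578,-.1375]);q=s['orientation'];print('tcp stop',d@[.997,.077],d@[-.077,.997],s['eef_pos'][2],'yaw',2*np.arctan2(q[2],q[1]),s['opening'])
E
```

```text
tcp stop -0.13513746698902032 -0.08663975092626162 0.16848838513339903 yaw 0.07734871065418715 0.6014597928576798
```

>>> apply_moves(targets=[{"travel":[-3,0,30],"angular":[0,0,0],"jaw":60},{"travel":[0,0,30],"angular":[0,0,0],"jaw":60},{"travel":[0,0,30],"angular":[0,0,0],"jaw":60},{"travel":[0,0,30],"angular":[0,0,0],"jaw":60},{"travel":[0,0,0],"angular":[0,0,0],"jaw":60},{"travel":[6,0,0],"angular":[0,0,0],"jaw":60},{"travel":[6,0,0],"angular":[0,0,0],"jaw":60},{"travel":[4,0,0],"angular":[0,0,0],"jaw":60},{"travel":[3,0,0],"angular":[0,0,0],"jaw":60},{"travel":[2,0,0],"angular":[0,0,0],"jaw":60},{"travel":[1,0,0],"angular":[0,0,0],"jaw":60},{"travel":[1,0,0],"angular":[0,0,0],"jaw":60},{"travel":[0,0,0],"angular":[0,0,0],"jaw":60}])

```text
clock: 19.52
eef_pos: [0.4699, -0.2318, 0.0482]
orientation: [-0.0, 0.999, 0.039, -0.0]
wrist_force: [0.3, -0.6, -0.4]
opening: 0.599
grasp_force: 0.0
```

>>> apply_moves(targets=[{"travel":[1,0,0],"angular":[0,0,0],"jaw":60},{"travel":[0,0,0],"angular":[0,0,0],"jaw":60}])

```text
clock: 19.77
eef_pos: [0.4707, -0.2318, 0.0482]
orientation: [-0.0, 0.999, 0.039, -0.0]
wrist_force: [-0.1, -0.0, 0.2]
opening: 0.6
grasp_force: 0.2
```

>>> apply_moves(targets=[{"travel":[1,0,0],"angular":[0,0,0],"jaw":60},{"travel":[0,0,0],"angular":[0,0,0],"jaw":60}])

```text
clock: 20.02
eef_pos: [0.4708, -0.2319, 0.0481]
orientation: [-0.0, 0.999, 0.039, -0.001]
wrist_force: [-3.7, -0.7, 3.2]
opening: 0.601
grasp_force: 1.8
```

Contact came at stop x = -0.114 with a firm reaction, the same as the earlier flush reading. Now I'll retreat.

>>> apply_moves(targets=[{"travel":[-8,0,0],"angular":[0,0,0],"jaw":60},{"travel":[-14,0,0],"angular":[0,0,0],"jaw":60},{"travel":[0,0,-30],"angular":[0,0,0],"jaw":60},{"travel":[0,0,-30],"angular":[0,0,0],"jaw":60},{"travel":[0,0,-30],"angular":[0,0,0],"jaw":60},{"travel":[0,0,-30],"angular":[0,0,0],"jaw":60},{"travel":[0,0,-30],"angular":[0,0,0],"jaw":60},{"travel":[0,40,0],"angular":[0,0,0],"jaw":60},{"travel":[0,40,0],"angular":[0,0,0],"jaw":60},{"travel":[0,40,0],"angular":[0,0,0],"jaw":60},{"travel":[0,40,0],"angular":[0,0,0],"jaw":60},{"travel":[0,40,0],"angular":[0,0,0],"jaw":60},{"travel":[0,0,0],"angular":[0,0,0],"jaw":60},{"travel":[0,0,0],"angular":[0,0,0],"jaw":60}])

```text
clock: 21.78
eef_pos: [0.465, -0.4319, 0.1977]
orientation: [-0.001, 0.999, 0.039, -0.0]
wrist_force: [0.1, -0.3, -0.6]
opening: 0.601
grasp_force: 0.0
```

```bash
python3 - <<'E'
from h import *
a=imaging.get_image('top')[130:250,340:500,::-1]
cv2.imwrite('pics/p7.png',cv2.resize(a,None,fx=5,fy=5,interpolation=cv2.INTER_CUBIC))
E
```

```text
(no output)
```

View pics/p7.png

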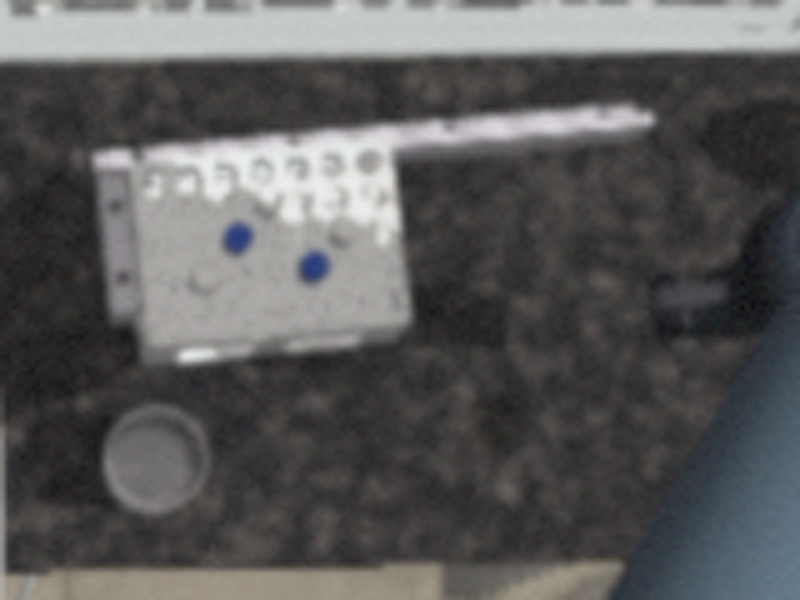

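The rack is snug in the corner with its left edge at about x=135 against the block. The beaker is unmoved at (156,460), and the arm is clear.

```bash
python3 -c "
from station import job_done
print(job_done())"
```

```text
the job is handed in; nothing more can be done
None
```

The loaded rack is in the corner, long side against the rail and left end against the block; the arm is clear, nothing else was touched, and the job is handed in (no verdict was returned).

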